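Turn the wrongly laid roll spindle end for end on the unwind stand

TASK

Two roll spindles lie in the V rests of the unwind stand, and one was laid in the wrong way round: the collar of each should be at the end where the brake box stands. Lift that spindle clear, turn it end for end and lay it back centrally in its own pair of V rests, without striking the guide posts, the stand's base plate, the brake box or the other spindle, and leave the other spindle where it lies.

Things in the scene. Friction and masses are not known exactly. Their poses are not given: they have to be found in the camera images.
- spindle_a_mid (a point): steel roll spindle, 0.2 to 0.45 kg: round bar 260 mm long, 20 mm thick, with one fixed round collar (44 mm diameter, 14 mm thick) centred 97 mm from mid-length. Point: on the axis at mid-length, near the balance point; x axis along the bar towards the collar. Starts level in one pair of V rests, within 6 mm of central. Either spindle may be the wrong one, in either pair.
- spindle_b_mid (a point): steel roll spindle, 0.2 to 0.45 kg: round bar 260 mm long, 20 mm thick, with one fixed round collar (44 mm diameter, 14 mm thick) centred 97 mm from mid-length. Point: on the axis at mid-length, near the balance point; x axis along the bar towards the collar. Starts level in one pair of V rests, within 6 mm of central. Points the opposite way to the other.
- stand: fixed base plate 430 (x) x 200 (y) x 12 mm, origin under its centre on the table, z up. Guide posts, 16 mm thick, at x=-100 and 100, y=0, tops 116 mm above table. V rests (90 degree V, mouth 48 mm, 12 mm thick, tops 70 mm above table) at x=-65 and 65: one pair at y=-55, one at y=55. A spindle at rest lies along x, axis 60 mm above table, mid-length at x=0 if central.
- brake: brake box, fixed on one end of the stand (at x=185 or -185 mm of the stand, y=0; the other end has only a plain plate 42 mm above table): grey finned housing 56 mm along the stand, 140 mm across, black round knob on top, highest point 110 mm above table. Origin: centre of its underside, 12 mm above table.

How it is judged:
On the way:
1. the wrongly laid spindle is lifted clear, its mid-length more than 40 mm above where it lay (z of any of spindle_a_mid, spindle_b_mid in the frame of stand above 0.1 m), for 0.1 s.
At the end, for the whole second after the job is handed in: Both spindles lie still in the V rests, one in each pair: mid-length within 15 mm of central along the stand, within 10 mm of the rests' line sideways, axis 60 mm (within 8 mm) above the table, within 10 degrees of the stand's length, and both collars at the brake box's end (x of spindle_a_mid in the frame of stand between -0.015 and 0.015 m and (y of spindle_a_mid in the frame of stand between 0.045 and 0.065 m or y of spindle_a_mid in the frame of stand between -0.065 and -0.045 m) and z of spindle_a_mid in the frame of stand between 0.052 and 0.068 m and angle between the x axis of each of spindle_a_mid, spindle_b_mid and the x axis of stand, either way round below 0.17 rad and x of brake in the frame of spindle_a_mid above 0.1 m and linear speed of each of spindle_a, spindle_b below 0.02 m/s and x of spindle_b_mid in the frame of stand between -0.015 and 0.015 m and (y of spindle_b_mid in the frame of stand between 0.045 and 0.065 m or y of spindle_b_mid in the frame of stand between -0.065 and -0.045 m) and z of spindle_b_mid in the frame of stand between 0.052 and 0.068 m and x of brake in the frame of spindle_b_mid above 0.1 m and horizontal distance between spindle_a_mid and spindle_b_mid above 0.09 m); the robot touches nothing.
It fails at once if the spindle that lay the right way round is moved more than 20 mm ((distance of spindle_a_mid from where it was at the start of the episode above 0.02 m and (distance of spindle_b_mid from where it was at the start of the episode above 0.02 m or (x of brake in the frame of spindle_b_mid below -0.1 m and distance of spindle_b_mid from where it was at the start of the episode below 0.021 m))) or (distance of spindle_b_mid from where it was at the start of the episode above 0.02 m and (distance of spindle_a_mid from where it was at the start of the episode above 0.02 m or (x of brake in the frame of spindle_a_mid below -0.1 m and distance of spindle_a_mid from where it was at the start of the episode below 0.021 m)))).
It fails at once if a spindle strikes the stand's guide posts or base plate, or the brake box, with more than 3 N (contact force between any of spindle_a, spindle_b and stand above 3 N or contact force between any of spindle_a, spindle_b and brake above 3 N).
It fails at once if the spindles strike one another with more than 3 N (contact force between spindle_a and spindle_b above 3 N).
It fails at once if the robot strikes the guide posts, base plate or brake box with more than 8 N (contact force between any of the fingers, the arm and stand above 8 N or contact force between any of the fingers, the arm and brake above 8 N).
It also fails if it takes over 45 s, if anything falls off the work surface, if the arm or the gripper's body presses on something with over 40 N, if the wrist force passes 120 N, or if a joint passes its speed limit or range.

ROBOT

A 6-joint arm with a two-finger parallel gripper is mounted at the origin on the work surface. World frame = base frame: x ahead of the robot, y to its left, z up, the work surface at z = 0. Lengths are in m, angles in rad, forces in N, time in s.
With the tool pointing down it reaches from about 0.3 to 0.875 m from the base axis. Payload 6.4 kg.
Tool frame: the origin (TCP) lies midway between the tips of the shut fingers; the grasp point (between the pads) lies 19 mm behind it; x points along the fingers, y is the direction in which the jaws open and shut, and the axes are right-handed (so a half turn about x gives the same grasp; the last joint's range is limited). The gripper opens to 85 mm and grips with 20 to 120 N. Pads are 22 mm wide; open, the fingers measure 114 mm over their backs; the gripper's body (76 mm by 85 mm) begins 54 mm behind the grasp point. The pads swing forward as they close: fully open they stand 13 mm farther back than shut.
Start: joints at [-1.351, 0.181, 1.607, -0, 1.354, -0.206], TCP at [0.238, -0.524, 0.231] pointing down, gripper open.
Joint ranges: [-2.99, 2.99], [-0.89, 2.07], [0.3, 2.58], [-1.14, 4.28], [0, 2.63], [-3.12, 3.12]. Speed limits (rad/s): [2.57, 2.57, 3.01, 3.14, 3.14, 3.14].

INTERFACE

Orientations are given as a unit quaternion [w, x, y, z].
In Python, from bench import ctrl gives the robot as it stands.
- The arm moves only by the tool servo_tool, never from a script. Its argument "targets" is a list of rows, each a list of 7 numbers: the turn, a rotation vector about the tool's x, y, z in rad, then the shift along the tool's x, y, z in mm, then the opening, from -1 (shut) to 1 (fully open). A call has exactly 8 rows; each row is the pose to reach, as a shift and turn from the pose measured when the call began, along the tool's axes at that moment; what a row does not reach only later rows make up. A row lasts 1/8 s, in which the tool goes at most 62.5 mm and 10.7 degrees, less where a joint would pass 70% of its speed; a pose out of reach is approached as far as the arm can. A call with a gripper value outside its range is refused whole. The fingers move at their own pace and stop on an object; the grip force is fixed at half the most. Time passes only in rows, so rows that repeat a pose let the fingers close, or fill a call up. It gives the time, the measured TCP pose, the force and the opening at its end, in the units of the state.
- ctrl.get_obs(): the state, without advancing time (a new reading comes with each control period).
- ctrl.camera(name): name is "side" or "top" or "wrist"; returns a dict with "pixels" (420x560x3 uint8, blue, green, red), "intrinsics" (3x3 intrinsics, pixels), "D" ([k1, k2, p1, p2, k3] as OpenCV has them; the pictures are not rectified), "R" (3x3) and "t" (3): a world point X has camera coordinates R X + t; the wrist camera has in their place "tool_from_camera" (4x4, takes a point from camera to tool coordinates, whose origin is the TCP and whose axes are the tool frame's). Camera axes: x right, y down, z forward; pixel columns grow to the right and rows downward; lengths in m; the calibration is good to about 2 mm. A picture is of the moment at which its call begins: read the wrist's pose just before it. There is no depth.
- ctrl.hand_in(): hands the job in, once; it reports no verdict.
The state is a dict: "time_s": time; "q": joint angles; "dq": joint speeds; "joint_efforts": joint torques, N m; "eef_pos": TCP position; "eef_rot": TCP orientation; "wrist_force": force on the tool from outside, world axes, zero at the start; "torque": the same for the moment, N m; "opening": opening from 0.0 (shut) to 1.0 (fully open).
Only numpy, scipy, OpenCV 4.12 (cv2) and the standard library are available. Lean on these libraries where they do the work, as an engineer would, in place of code of your own. Each camera call takes 0.05 s, during which the arm holds its last target.

## Working session

There is one attempt and no reset: what is moved stays moved. The work goes in short steps, Python scripts to look and compute and a tool call to move; the robot and the scene stay as the last step left them, time stands still between calls to the robot, and variables do not carry over. Pictures are saved under pics/ and viewed, and the job is handed in when it is done.

Besides the shell and the picture viewer there is one more tool, called after ">>>" as name(argument=value, ...) on one line, values as JSON. servo_tool: Moves the arm, as the interface text tells. Its arguments: {"type":"object","properties":{"targets":{"type":"array","items":{"type":"array","items":{"type":"number"}}}},"required":["targets"]}

```bash
mkdir -p pics; ls
python3 - <<'E'
from bench import ctrl
import cv2,numpy as np
o=ctrl.get_obs();print({k:np.round(v,4) for k,v in o.items()})
for n in("side","top","wrist"):
    c=ctrl.camera(n);cv2.imwrite(f"pics/{n}0.png",c["pixels"])
    print(n,{k:np.round(v,4).tolist() for k,v in c.items() if k!="pixels"})
E
```

```text
pics
{'time_s': np.float64(0.0), 'q': array([-1.3513,  0.1815,  1.608 , -0.    ,  1.3538, -0.2063]), 'dq': array([ 0.0007, -0.0007, -0.0023,  0.0006,  0.0008, -0.0007]), 'joint_efforts': array([ 1.40000e-03, -4.44865e+01, -3.51338e+01, -2.00000e-04,
        8.90000e-03,  0.00000e+00]), 'eef_pos': array([ 0.2374, -0.5231,  0.2304]), 'eef_rot': array([-0.1488, -0.6911, -0.15  ,  0.6911]), 'wrist_force': array([-0.2604, -0.2326,  0.5423]), 'torque': array([ 0.0003, -0.0372, -0.0103]), 'opening': np.float64(1.003)}
side {'intrinsics': [[539.354, 0.0, 283.3633], [0.0, 539.354, 213.7305], [0.0, 0.0, 1.0]], 'D': [-0.1409, 0.0, 0.0, 0.0, 0.0], 'R': [[-0.9743, -0.224, 0.0243], [-0.1482, 0.556, -0.8179], [0.1697, -0.8005, -0.5749]], 't': [0.5905, 0.1355, 0.9904]}
top {'intrinsics': [[542.1095, 0.0, 276.0188], [0.0, 542.1095, 212.3966], [0.0, 0.0, 1.0]], 'D': [0.0295, 0.0, 0.0, 0.0, 0.0], 'R': [[0.0235, -0.9996, -0.013], [-0.9928, -0.0218, -0.1179], [0.1175, 0.0157, -0.9929]], 't': [0.0127, 0.6069, 0.9391]}
wrist {'intrinsics': [[374.2439, 0.0, 282.9694], [0.0, 374.2439, 207.276], [0.0, 0.0, 1.0]], 'D': [-0.0926, 0.0, 0.0, 0.0, 0.0], 'tool_from_camera': [[0.0, -0.2851, 0.9585, -0.1422], [1.0, -0.001, -0.0003, -0.0001], [0.001, 0.9585, 0.2851, -0.0716], [0.0, 0.0, 0.0, 1.0]]}
```

View pics/side0.png

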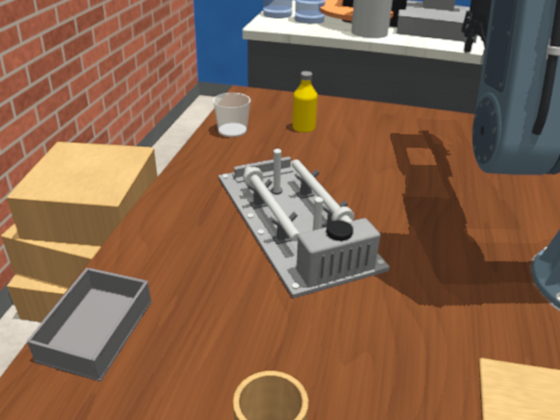

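View pics/top0.png

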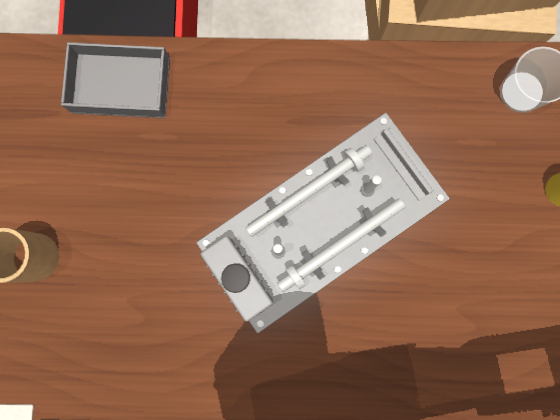

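View pics/wrist0.png

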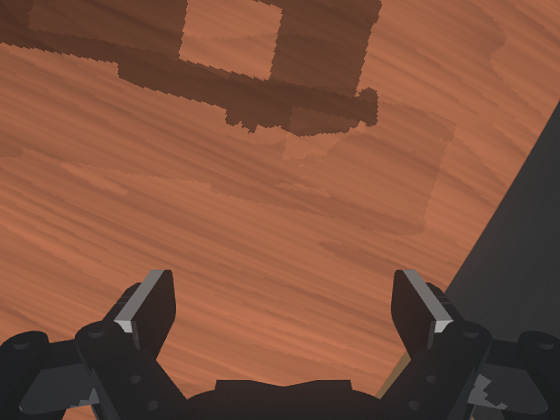

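The top view shows the brake box at the lower left (236,278). The upper spindle has its collar at the far end (357,160), so it is the wrong one. The lower spindle's collar (292,275) is at the brake end. Next I'll measure the upper spindle.

```bash
cat > h.py <<'E'
import cv2,numpy as np
def ray(c,uv):
    p=cv2.undistortPoints(np.array(uv,float).reshape(-1,1,2),c["intrinsics"],np.array(c["D"],float)).reshape(-1,2)
    d=np.c_[p,np.ones(len(p))]@np.array(c["R"]); o=-np.array(c["R"]).T@np.array(c["t"]); return o,d
def plane(c,uv,z):
    o,d=ray(c,uv); return o+d*((z-o[2])/d[:,2])[:,None]
def proj(c,X):
    return cv2.projectPoints(np.array(X,float).reshape(-1,1,3),cv2.Rodrigues(np.array(c["R"]))[0],np.array(c["t"]),c["intrinsics"],np.array(c["D"],float))[0].reshape(-1,2)
E
python3 - <<'E'
from bench import ctrl
from h import *
c=ctrl.camera("top"); im=c["pixels"]
cor=plane(c,[(386,114),(448,198),(260,331),(198,242)],0.012)
print(cor.round(4), cor.mean(0)); 
e=plane(c,[(252,230),(370,151),(357,160),(284,286),(402,204)],0.06);print(e.round(4))
print(np.linalg.norm(e[0]-e[1]),np.linalg.norm(cor[0]-cor[3]),np.linalg.norm(cor[0]-cor[1]))
crop=im[90:340,190:460]; cv2.imwrite("pics/crop1.png",cv2.resize(crop,None,fx=2.4,fy=2.4,interpolation=cv2.INTER_CUBIC))
c=ctrl.camera("side"); im=c["pixels"]
crop=im[130:300,200:400]; cv2.imwrite("pics/crop2.png",cv2.resize(crop,None,fx=3.5,fy=3.5,interpolation=cv2.INTER_CUBIC))
E
```

```text
[[ 0.7995 -0.1749  0.012 ]
 [ 0.6429 -0.2882  0.012 ]
 [ 0.3944  0.0506  0.012 ]
 [ 0.5515  0.1686  0.012 ]] [ 0.59707209 -0.06099169  0.012     ]
[[ 0.5717  0.0674  0.06  ]
 [ 0.7168 -0.1378  0.06  ]
 [ 0.7001 -0.115   0.06  ]
 [ 0.4761  0.0093  0.06  ]
 [ 0.6233 -0.1939  0.06  ]]
0.2512628929380627 0.4236892669833436 0.19335567996997433
```

View pics/crop1.png

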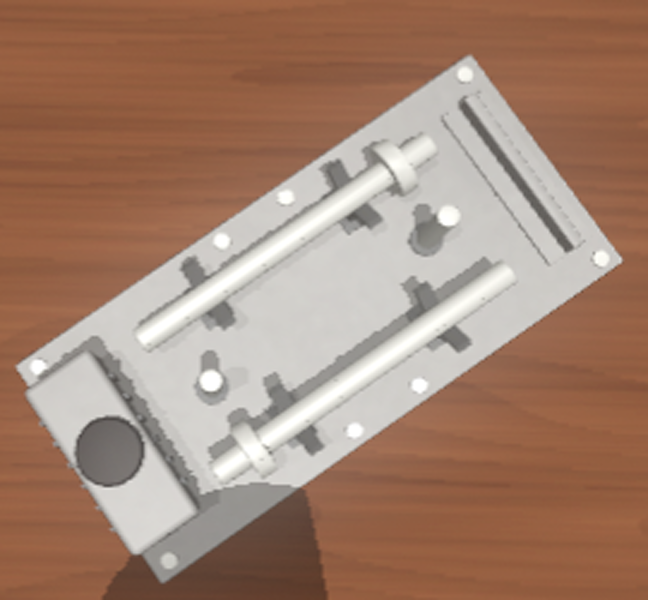

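View pics/crop2.png

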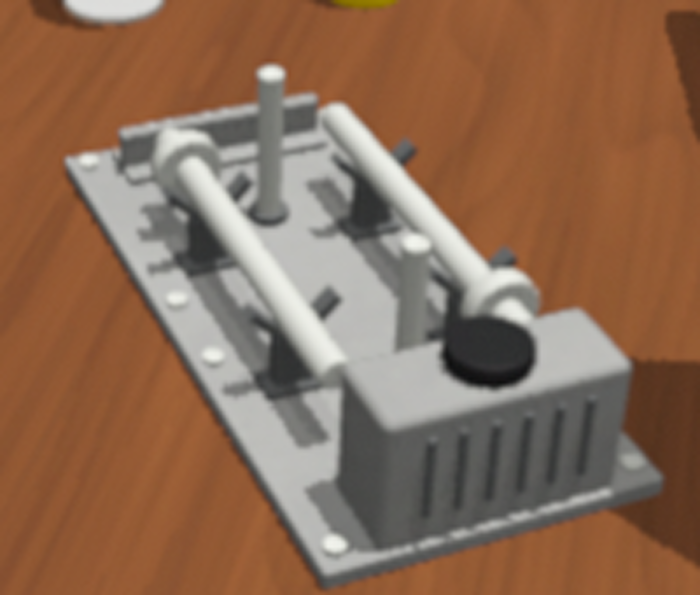

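Run:
```python
from bench import ctrl
from h import *
from scipy.optimize import least_squares
c=ctrl.camera("top"); im=c["pixels"]
print("cam", -np.array(c["R"]).T@c["t"])
f=lambda p:(np.array(p)+.5)/2.4-.5+[190,90]
cor=plane(c,f([(470,55),(622,261),(163,583),(16,368)]),0.012)
post=plane(c,f([(449,215.5),(210,380.5)]),0.116)
# stand x axis towards brake (+x = brake)
M=np.array([[-215,-100],[-215,100],[215,100],[215,-100],[-100,0],[100,0]])/1000.
W=np.r_[cor,post][:,:2]
def T(p,m): 
    cs,s=np.cos(p[2]),np.sin(p[2]); return m@np.array([[cs,s],[-s,cs]])+p[:2]
for sg in(1,-1):
    m=M*[1,sg]
    r=least_squares(lambda p:(T(p,m)-W).ravel(),[.6,-.06,2.2]);print(sg,r.x,(r.fun.reshape(-1,2)*1000).round(1).tolist(),r.cost)
    if sg==1 or r.cost<best[0]: best=(r.cost,r.x,sg)
hsv=cv2.cvtColor(im,cv2.COLOR_BGR2HSV)
p=best[1]; cs,s=np.cos(p[2]),np.sin(p[2])
inv=lambda w:(w[:,:2]-p[:2])@np.array([[cs,-s],[s,cs]])
# spindles by brightness
m=((hsv[...,2]>205)&(hsv[...,1]<40)).astype(np.uint8); m[:90]=0;m[340:]=0;m[:,:190]=0;m[:,460:]=0
n,l,st,_=cv2.connectedComponentsWithStats(m)
for i in range(1,n):
    if st[i,4]<300: continue
    ys,xs=np.where(l==i); w=plane(c,np.c_[xs,ys],0.06); q=inv(w)
    print(st[i],"stand x range",np.percentile(q[:,0],[0,1,99,100]).round(4),"y med",np.median(q[:,1]).round(4))
    for a in np.arange(-.12,.121,.02):
        k=abs(q[:,0]-a)<.004
        if k.any(): print(round(a,2),q[k,1].min().round(4),q[k,1].max().round(4))
```

```text
cam [0.49185719 0.01115222 1.00419776]
1 [ 0.59644014 -0.05934793  2.20076543] [[1.7, -0.1], [0.3, -2.2], [-2.4, 0.7], [1.0, 1.8], [-0.2, 0.2], [-0.4, -0.4]] 9.557644996798184e-06
-1 [ 0.59644014 -0.05934793  2.20026768] [[-160.0, -118.0], [161.8, 115.5], [159.3, 118.6], [-160.5, -115.9], [-0.2, 0.2], [-0.4, -0.4]] 0.07883697898371037
[271 151  62  51 700] stand x range [-0.0793 -0.0753  0.0525  0.0542] y med -0.0814
-0.08 -0.0906 -0.0851
-0.06 -0.0913 -0.0893
-0.04 -0.0911 -0.0688
-0.02 -0.0914 -0.0696
0.0 -0.0912 -0.0704
0.02 -0.091 -0.0698
0.04 -0.0912 -0.0711
[ 216  159  193  135 9559] stand x range [-0.1334 -0.1125  0.1421  0.1687] y med 0.0097
-0.12 0.0488 0.0762
-0.1 -0.0556 0.0949
-0.08 -0.0623 0.0945
-0.06 -0.0621 0.094
-0.04 -0.0625 0.0944
-0.02 -0.0628 0.0944
0.0 -0.0625 0.0944
0.02 -0.0629 0.0945
0.04 -0.0632 0.0948
0.06 -0.091 0.0948
0.08 -0.0914 0.0949
0.1 -0.0917 0.0873
0.12 -0.0915 0.0722
[203 239  41  40 717] stand x range [0.1626 0.1633 0.2109 0.2114] y med -0.0472
[227 276  43  43 810] stand x range [0.1625 0.1629 0.2118 0.2123] y med 0.0424
```

Run:
```python
from bench import ctrl
from h import *
c=ctrl.camera("top"); im=c["pixels"]
p=[0.5964,-0.0593,2.2007]; cs,s=np.cos(p[2]),np.sin(p[2])
inv=lambda w:(w[:,:2]-p[:2])@np.array([[cs,-s],[s,cs]])
g=cv2.cvtColor(im,cv2.COLOR_BGR2GRAY)
fwd=lambda m:np.array(m)@np.array([[cs,s],[-s,cs]])+p[:2]
# rectified stand-plane image at z=.06: sample along rows
X,Y=np.meshgrid(np.arange(-.16,.161,.0005),np.arange(-.11,.111,.0005))
w=fwd(np.c_[X.ravel(),Y.ravel()]); uv=proj(c,np.c_[w,np.full(len(w),.06)]).astype(np.float32)
R=cv2.remap(im,uv[:,0].reshape(X.shape),uv[:,1].reshape(X.shape),cv2.INTER_LINEAR)
cv2.imwrite("pics/rect.png",R)
G=cv2.cvtColor(R,cv2.COLOR_BGR2GRAY).astype(int)
for y0 in(-.055,.055):
    j=int((y0+.11)/.0005); prof=G[j-6:j+7].mean(0)
    print(y0,[(round(-.16+.0005*i,4),int(prof[i])) for i in list(range(30,100,4))+list(range(540,610,4))])
for a in(-.03,0,.03):
    i=int((a+.16)/.0005); prof=G[:,i-6:i+7].mean(1); print(a,[(round(-.11+.0005*k,4),int(prof[k])) for k in list(range(80,140,3))])
```

```text
-0.055 [(-0.145, 195), (-0.143, 195), (-0.141, 196), (-0.139, 196), (-0.137, 211), (-0.135, 232), (-0.133, 237), (-0.131, 237), (-0.129, 237), (-0.127, 238), (-0.125, 238), (-0.123, 238), (-0.121, 239), (-0.119, 238), (-0.117, 239), (-0.115, 238), (-0.113, 239), (-0.111, 245), (0.11, 250), (0.112, 250), (0.114, 250), (0.116, 250), (0.118, 250), (0.12, 249), (0.122, 249), (0.124, 232), (0.126, 206), (0.128, 206), (0.13, 206), (0.132, 206), (0.134, 207), (0.136, 207), (0.138, 206), (0.14, 199), (0.142, 194), (0.144, 180)]
0.055 [(-0.145, 202), (-0.143, 202), (-0.141, 202), (-0.139, 202), (-0.137, 202), (-0.135, 202), (-0.133, 202), (-0.131, 202), (-0.129, 205), (-0.127, 227), (-0.125, 241), (-0.123, 243), (-0.121, 243), (-0.119, 243), (-0.117, 243), (-0.115, 244), (-0.113, 243), (-0.111, 244), (0.11, 248), (0.112, 252), (0.114, 252), (0.116, 252), (0.118, 252), (0.12, 252), (0.122, 251), (0.124, 252), (0.126, 252), (0.128, 252), (0.13, 252), (0.132, 247), (0.134, 219), (0.136, 210), (0.138, 212), (0.14, 209), (0.142, 201), (0.144, 201)]
-0.03 [(-0.07, 199), (-0.0685, 171), (-0.067, 147
[... 193 characters left out ...]
0475, 198), (-0.046, 182), (-0.0445, 187), (-0.043, 194), (-0.0415, 195)]
0 [(-0.07, 195), (-0.0685, 166), (-0.067, 148), (-0.0655, 158), (-0.064, 188), (-0.0625, 210), (-0.061, 224), (-0.0595, 235), (-0.058, 248), (-0.0565, 254), (-0.055, 255), (-0.0535, 251), (-0.052, 237), (-0.0505, 222), (-0.049, 212), (-0.0475, 195), (-0.046, 177), (-0.0445, 184), (-0.043, 193), (-0.0415, 194)]
0.03 [(-0.07, 194), (-0.0685, 165), (-0.067, 147), (-0.0655, 158), (-0.064, 190), (-0.0625, 212), (-0.061, 226), (-0.0595, 239), (-0.058, 251), (-0.0565, 255), (-0.055, 255), (-0.0535, 250), (-0.052, 237), (-0.0505, 223), (-0.049, 210), (-0.0475, 193), (-0.046, 179), (-0.0445, 188), (-0.043, 193), (-0.0415, 193)]
```

View pics/rect.png

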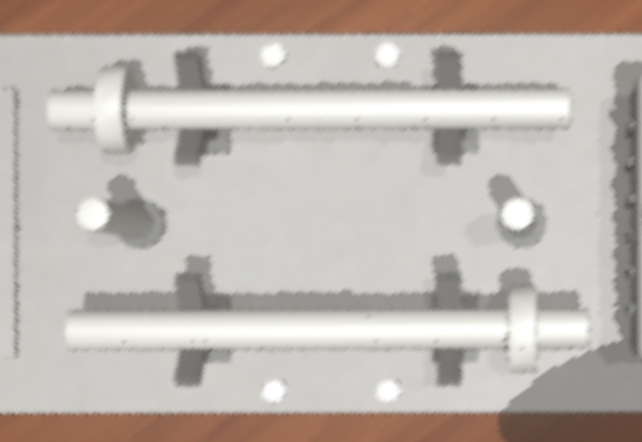

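The rectified view puts the wrong spindle at stand (-6, -55.5) mm with its collar towards -x, and the other at x=+3.5 mm, y=+55. I'll grip about 8 mm from mid-length towards the collar, nearer the true balance point.

```bash
cat >> h.py <<'E'
from scipy.spatial.transform import Rotation as Ro
P=[0.5964,-0.0593,2.2007]
def fwd(m):
    cs,s=np.cos(P[2]),np.sin(P[2]); return np.array(m)@np.array([[cs,s],[-s,cs]])+P[:2]
def inv(w):
    cs,s=np.cos(P[2]),np.sin(P[2]); return (np.array(w)-P[:2])@np.array([[cs,-s],[s,cs]])
def goal(o,sx,sy,z,flip):
    """tool down, jaw axis along +-stand y; returns rotvec,shift(mm) in tool frame"""
    ya=np.array([-np.sin(P[2]),np.cos(P[2]),0])*flip; xa=np.array([0,0,-1.]); 
    T=Ro.from_matrix(np.c_[xa,ya,np.cross(xa,ya)])
    q=o["eef_rot"]; C=Ro.from_quat([q[1],q[2],q[3],q[0]])
    w=fwd([sx,sy]); d=np.array([*w,z])-o["eef_pos"]
    return (C.inv()*T).as_rotvec().round(3),(C.inv().apply(d)*1000).round(1)
def show(o):
    q=o["eef_rot"]; C=Ro.from_quat([q[1],q[2],q[3],q[0]]).as_matrix()
    print("t",o["time_s"],"pos",o["eef_pos"].round(4),"stand",inv(o["eef_pos"][:2]).round(4),"toolx",C[:,0].round(3),"tooly ang rel stand x",np.degrees((np.arctan2(C[1,1],C[0,1])-P[2])).round(1),"q",o["q"].round(3),"open",round(float(o["opening"]),3),"F",o["wrist_force"].round(2),"M",o["torque"].round(3))
E
python3 - <<'E'
from bench import ctrl
from h import *
o=ctrl.get_obs();show(o)
for f in(1,-1):
  print(f,goal(o,-.014,-.055,.25,f))
E
```

```text
t 0.35 pos [ 0.2375 -0.5235  0.2311] stand [-0.1637  0.5635] toolx [-0.  0. -1.] tooly ang rel stand x -191.7 q [-1.351  0.181  1.607 -0.     1.354 -0.206] open 1.002 F [-0.23 -0.41  0.31] M [-0.006  0.002  0.018]
1 (array([1.367, 0.   , 0.   ]), array([ -18.8, -272. , -575.3]))
-1 (array([-1.775, -0.   ,  0.   ]), array([ -18.8, -272. , -575.3]))
```

>>> servo_tool(targets=[[-0.11, 0, 0, -2, -17, -36, 0.3], [-0.22, 0, 0, -4, -34, -72, 0.3], [-0.33, 0, 0, -6, -51, -108, 0.3], [-0.44, 0, 0, -8, -68, -144, 0.3], [-0.55, 0, 0, -10, -85, -180, 0.3], [-0.66, 0, 0, -12, -102, -216, 0.3], [-0.77, 0, 0, -14, -119, -252, 0.3], [-0.88, 0, 0, -16, -136, -288, 0.3]])

```text
time_s: 1.35
eef_pos: [0.4443, -0.2797, 0.2473]
eef_rot: [0.431, 0.561, 0.431, -0.561]
wrist_force: [0.5, -0.6, 0.2]
opening: 0.648
```

Run:
```python
from bench import ctrl
from h import *
o=ctrl.get_obs();show(o)
print(goal(o,-.014,-.0555,.25,-1))
```

```text
t 1.35 pos [ 0.4443 -0.2797  0.2473] stand [-0.0885  0.2527] toolx [ 0.  0. -1.] tooly ang rel stand x -141.1 q [-0.788  0.055  1.714  0.     1.373 -0.527] open 0.648 F [ 0.51 -0.58  0.23] M [ 0.026 -0.057 -0.038]
(array([-0.891, -0.   , -0.   ]), array([  -2.6,  135.7, -286.6]))
```

>>> servo_tool(targets=[[-0.12, 0, 0, 0, 18, -38, 0.3], [-0.24, 0, 0, 0, 36, -76, 0.3], [-0.36, 0, 0, -1, 54, -114, 0.3], [-0.48, 0, 0, -1, 72, -152, 0.3], [-0.6, 0, 0, -2, 90, -190, 0.3], [-0.72, 0, 0, -2, 108, -228, 0.3], [-0.84, 0, 0, -2.5, 128, -270, 0.3], [-0.89, 0, 0, -2.5, 135.5, -286.5, 0.3]])

```text
time_s: 2.35
eef_pos: [0.6503, -0.0358, 0.2496]
eef_rot: [0.631, 0.32, 0.631, -0.319]
wrist_force: [0.7, -0.5, 0.3]
opening: 0.651
```

Run:
```python
from bench import ctrl
from h import *
o=ctrl.get_obs();show(o)
c=ctrl.camera("wrist");cv2.imwrite("pics/w1.png",c["pixels"])
c=ctrl.camera("side");cv2.imwrite("pics/s1.png",c["pixels"])
o=ctrl.get_obs();show(o)
print(goal(o,-.014,-.0555,.043,-1))
```

```text
t 2.35 pos [ 0.6503 -0.0358  0.2496] stand [-0.0128 -0.0574] toolx [ 0.  0. -1.] tooly ang rel stand x -89.8 q [-0.237  0.334  1.381  0.     1.426 -0.87 ] open 0.651 F [ 0.7  -0.52  0.35] M [0.    0.035 0.013]
t 2.45 pos [ 0.6497 -0.0366  0.2495] stand [-0.0131 -0.0565] toolx [-0.  0. -1.] tooly ang rel stand x -89.9 q [-0.238  0.333  1.383  0.     1.426 -0.869] open 0.649 F [ 0.15 -0.07  0.04] M [-0.018  0.003  0.022]
(array([ 0.001, -0.   ,  0.   ]), array([206.5,  -1. ,   1. ]))
```

View pics/w1.png

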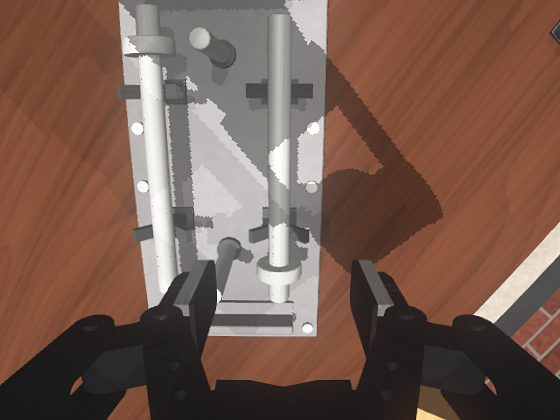

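View pics/s1.png

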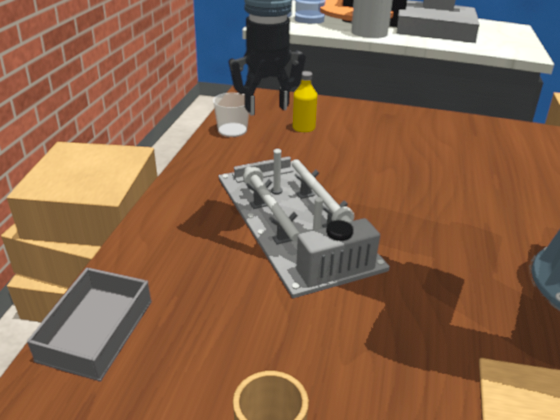

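The wrist view shows the wrong spindle between the fingers, with its collar at (279,270). I'll check that position numerically before going down.

```bash
cat >> h.py <<'E'
def wcam(c,o):
    q=o["eef_rot"]; T=np.eye(4);T[:3,:3]=Ro.from_quat([q[1],q[2],q[3],q[0]]).as_matrix();T[:3,3]=o["eef_pos"]
    I=np.linalg.inv(T@np.array(c["tool_from_camera"])); c=dict(c);c["R"]=I[:3,:3];c["t"]=I[:3,3];return c
E
python3 - <<'E'
from bench import ctrl
from h import *
o=ctrl.get_obs();c=ctrl.camera("wrist");c=wcam(c,o)
print(inv(plane(c,[(279,270),(279.5,14),(279,298),(278,150)],.06)[:,:2]).round(4))
print(inv(plane(c,[(200,38),(229,243)],.116)[:,:2]).round(4))
o=ctrl.get_obs();show(o);print(goal(o,-.014,-.0555,.043,-1))
E
```

```text
[[-0.1026 -0.0516]
 [ 0.1266 -0.0526]
 [-0.1335 -0.0514]
 [ 0.0142 -0.051 ]]
[[ 0.1002  0.002 ]
 [-0.0517 -0.0127]]
t 2.5 pos [ 0.6491 -0.0378  0.2495] stand [-0.0137 -0.0552] toolx [-0.001 -0.    -1.   ] tooly ang rel stand x -90.1 q [-0.24   0.332  1.384 -0.     1.426 -0.869] open 0.653 F [-0.42 -0.51  0.13] M [-0.041 -0.047  0.028]
(array([-0.001, -0.   ,  0.001]), array([206.5,   0.4,   0.4]))
```

>>> servo_tool(targets=[[0, 0, 0, 35, 0, 0, 0.3], [0, 0, 0, 75, 0, 0, 0.3], [0, 0, 0, 115, 0, 0, 0.3], [0, 0, 0, 145, 0, 0, 0.3], [0, 0, 0, 170, 0, 0, 0.3], [0, 0, 0, 190, 0, 0, 0.3], [0, 0, 0, 203, 0, 0, 0.3], [0, 0, 0, 208, 0, 0, 0.3]])

```text
time_s: 3.5
eef_pos: [0.6486, -0.0382, 0.041]
eef_rot: [0.63, 0.321, 0.63, -0.321]
wrist_force: [-0.8, 0.4, 0.3]
opening: 0.652
```

Run:
```python
from bench import ctrl
from h import *
o=ctrl.get_obs();show(o)
c=ctrl.camera("wrist");cv2.imwrite("pics/w2.png",c["pixels"])
o=ctrl.get_obs();show(o);print(goal(o,-.014,-.0550,.041,-1))
```

```text
t 3.5 pos [ 0.6486 -0.0382  0.041 ] stand [-0.0137 -0.0546] toolx [-0.001 -0.    -1.   ] tooly ang rel stand x -90.1 q [-0.241  0.557  1.522 -0.     1.063 -0.869] open 0.652 F [-0.77  0.41  0.25] M [-0.001 -0.023  0.009]
t 3.55 pos [ 0.6487 -0.0381  0.0409] stand [-0.0137 -0.0548] toolx [-0.001 -0.    -1.   ] tooly ang rel stand x -90.1 q [-0.241  0.558  1.522 -0.     1.063 -0.869] open 0.652 F [-0.4  -0.71 -1.  ] M [-0.035  0.061 -0.012]
(array([-0.002, -0.001,  0.001]), array([-0.1,  0.2,  0.3]))
```

View pics/w2.png

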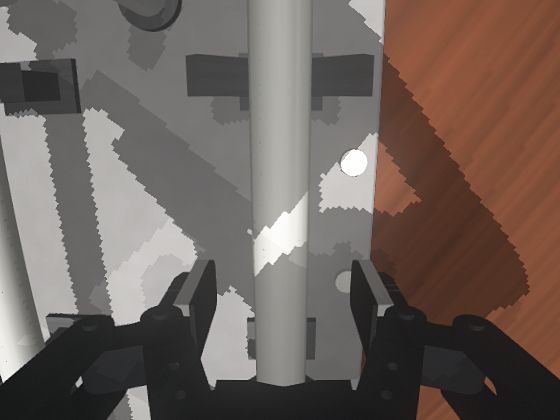

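The bar (columns 250 to 310) lies midway between the pads (212 and 357), with no contact. I'll close the fingers.

>>> servo_tool(targets=[[0, 0, 0, 0, 0, 0, 0.0], [0, 0, 0, 0, 0, 0, -0.3], [0, 0, 0, 0, 0, 0, -0.5], [0, 0, 0, 0, 0, 0, -0.7], [0, 0, 0, 0, 0, 0, -0.9], [0, 0, 0, 0, 0, 0, -1], [0, 0, 0, 0, 0, 0, -1], [0, 0, 0, 0, 0, 0, -1]])

```text
time_s: 4.55
eef_pos: [0.648, -0.0389, 0.0417]
eef_rot: [0.629, 0.32, 0.631, -0.322]
wrist_force: [-5.7, -3.6, 5.7]
opening: 0.216
```

Run:
```python
from bench import ctrl
from h import *
o=ctrl.get_obs();show(o)
```

```text
t 4.55 pos [ 0.648  -0.0389  0.0417] stand [-0.0139 -0.0537] toolx [-0.003 -0.001 -1.   ] tooly ang rel stand x -90.1 q [-0.241  0.556  1.523 -0.002  1.065 -0.869] open 0.216 F [-5.65 -3.6   5.72] M [-0.543  0.951  0.078]
```

>>> servo_tool(targets=[[0, 0, 0, -6, 0, 0, -1], [0, 0, 0, -16, 0, 0, -1], [0, 0, 0, -34, 0, 0, -1], [0, 0, 0, -58, 0, 0, -1], [0, 0, 0, -85, 0, 0, -1], [0, 0, 0, -115, 0, 0, -1], [0, 0, 0, -138, 0, 0, -1], [0, 0, 0, -150, 0, 0, -1]])

```text
time_s: 5.55
eef_pos: [0.6494, -0.0388, 0.1946]
eef_rot: [0.631, 0.32, 0.629, -0.322]
wrist_force: [0.7, -0.5, -3.7]
opening: 0.212
```

Run:
```python
from bench import ctrl
from h import *
o=ctrl.get_obs();show(o)
c=ctrl.camera("wrist");cv2.imwrite("pics/w3.png",c["pixels"])
c=ctrl.camera("side");cv2.imwrite("pics/s3.png",c["pixels"])
```

```text
t 5.55 pos [ 0.6494 -0.0388  0.1946] stand [-0.0146 -0.055 ] toolx [ 0.001 -0.002 -1.   ] tooly ang rel stand x -90.1 q [-0.241  0.376  1.439 -0.002  1.325 -0.869] open 0.212 F [ 0.66 -0.53 -3.73] M [ 0.011 -0.015  0.033]
```

View pics/w3.png

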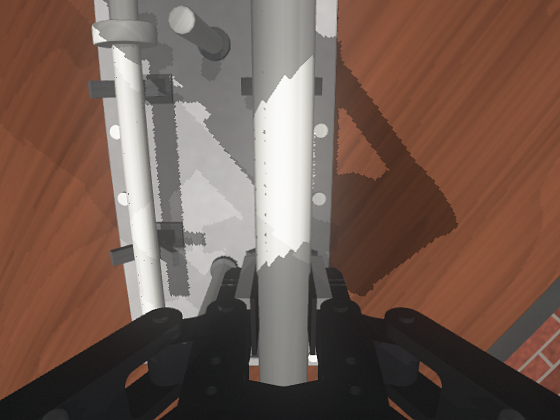

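View pics/s3.png

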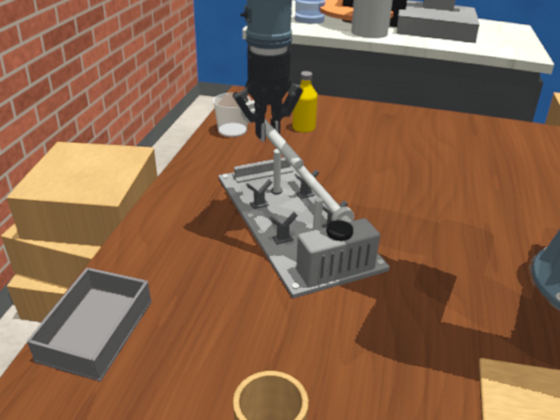

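>>> servo_tool(targets=[[0.05, 0, 0, -3, 0, 0, -1], [0.15, 0, 0, -6, 0, 0, -1], [0.3, 0, 0, -8, 0, 0, -1], [0.45, 0, 0, -8, 0, 0, -1], [0.6, 0, 0, -8, 0, 0, -1], [0.75, 0, 0, -8, 0, 0, -1], [0.9, 0, 0, -8, 0, 0, -1], [1.05, 0, 0, -8, 0, 0, -1]])

```text
time_s: 6.65
eef_pos: [0.6487, -0.0386, 0.2004]
eef_rot: [-0.383, -0.594, -0.383, 0.595]
wrist_force: [-0.8, -0.3, -2.9]
opening: 0.215
```

>>> servo_tool(targets=[[0.15, 0, 0, 0, 0, 0, -1], [0.3, 0, 0, 0, 0, 0, -1], [0.45, 0, 0, 0, 0, 0, -1], [0.6, 0, 0, 0, 0, 0, -1], [0.75, 0, 0, 0, 0, 0, -1], [0.9, 0, 0, 0, 0, 0, -1], [1.05, 0, 0, 0, 0, 0, -1], [1.2, 0, 0, 0, 0, 0, -1]])

```text
time_s: 7.65
eef_pos: [0.6479, -0.0384, 0.1987]
eef_rot: [0.021, -0.705, 0.022, 0.708]
wrist_force: [0.8, -0.6, -2.1]
opening: 0.214
```

Run:
```python
from bench import ctrl
from h import *
o=ctrl.get_obs();show(o)
print(goal(o,.008,-.0535,.198,1))
```

```text
t 7.65 pos [ 0.6479 -0.0384  0.1987] stand [-0.0134 -0.0539] toolx [-0.004 -0.001 -1.   ] tooly ang rel stand x -219.6 q [-0.241  0.373  1.435 -0.002  1.338  1.391] open 0.214 F [ 0.79 -0.65 -2.14] M [0.016 0.043 0.026]
(array([ 0.88 ,  0.003, -0.003]), array([  0.8, -16.2,  14. ]))
```

>>> servo_tool(targets=[[0.15, 0, 0, 0, -3, 3, -1], [0.3, 0, 0, 0, -6, 5, -1], [0.45, 0, 0, 0, -9, 8, -1], [0.6, 0, 0, 0, -12, 10, -1], [0.72, 0, 0, 0, -14, 12, -1], [0.82, 0, 0, 0, -16, 14, -1], [0.88, 0.003, -0.003, 0, -16, 14, -1], [0.88, 0.003, -0.003, 0, -16, 14, -1]])

```text
time_s: 8.65
eef_pos: [0.6342, -0.0213, 0.1975]
eef_rot: [0.32, -0.63, 0.32, 0.631]
wrist_force: [-0.6, 1.1, -2.2]
opening: 0.21
```

Run:
```python
from bench import ctrl
from h import *
c=ctrl.camera("top");cv2.imwrite("pics/t4.png",c["pixels"])
o=ctrl.get_obs();c=ctrl.camera("wrist");cv2.imwrite("pics/w4.png",c["pixels"])
o=ctrl.get_obs();show(o)
print(goal(o,.008,-.0535,.198,1))
```

```text
t 8.75 pos [ 0.6344 -0.0215  0.198 ] stand [ 0.0082 -0.053 ] toolx [-0.002  0.001 -1.   ] tooly ang rel stand x -269.9 q [-0.221  0.341  1.478  0.     1.324  2.29 ] open 0.214 F [-0.26 -0.39 -2.03] M [ 0.026 -0.037 -0.042]
(array([ 0.001,  0.001, -0.001]), array([-0. , -0.5, -0.2]))
```

View pics/t4.png

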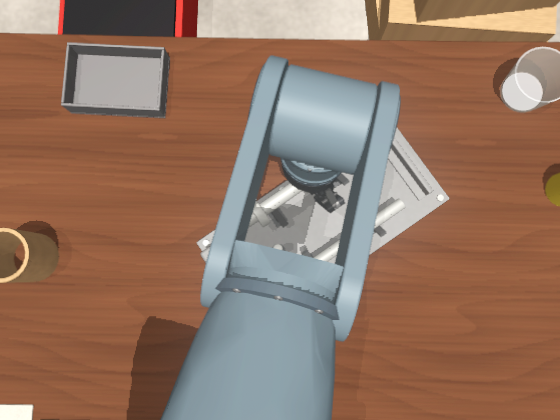

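View pics/w4.png

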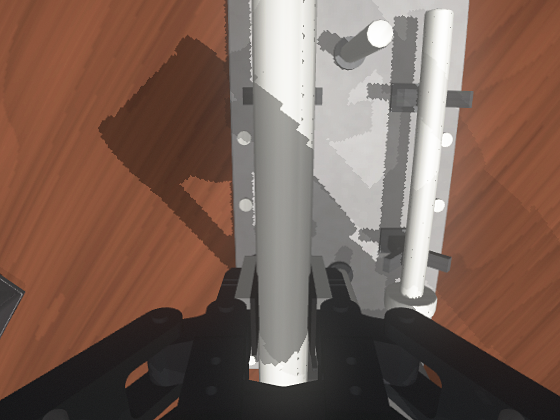

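The wrist view shows the plain end now pointing away from the brake. The bar (centre column 285) is over the rest (centre column 282), so I'll lower it.

>>> servo_tool(targets=[[0, 0, 0, 15, 0, 0, -1], [0, 0, 0, 40, 0, 0, -1], [0, 0, 0, 70, 0, 0, -1], [0, 0, 0, 98, 0, 0, -1], [0, 0, 0, 120, 0, 0, -1], [0, 0, 0, 134, 0, 0, -1], [0, 0, 0, 142, 0, 0, -1], [0, 0, 0, 146, 0, 0, -1]])

```text
time_s: 9.75
eef_pos: [0.6344, -0.0214, 0.0518]
eef_rot: [0.32, -0.63, 0.32, 0.631]
wrist_force: [0.0, 0.6, -3.3]
opening: 0.211
```

Run:
```python
from bench import ctrl
from h import *
c=ctrl.camera("side");cv2.imwrite("pics/s5.png",cv2.resize(c["pixels"][80:300,180:400],None,fx=2.7,fy=2.7))
o=ctrl.get_obs();c=ctrl.camera("wrist");cv2.imwrite("pics/w5.png",c["pixels"])
o=ctrl.get_obs();show(o)
print(goal(o,.008,-.0535,.042,1))
```

```text
t 9.85 pos [ 0.6344 -0.0214  0.0521] stand [ 0.0082 -0.0531] toolx [-0.001  0.001 -1.   ] tooly ang rel stand x -269.9 q [-0.221  0.514  1.562  0.     1.067  2.29 ] open 0.213 F [ 0.17  0.77 -3.15] M [-0.011  0.049 -0.014]
(array([ 0.001,  0.001, -0.001]), array([10.1, -0.5, -0.2]))
```

View pics/s5.png

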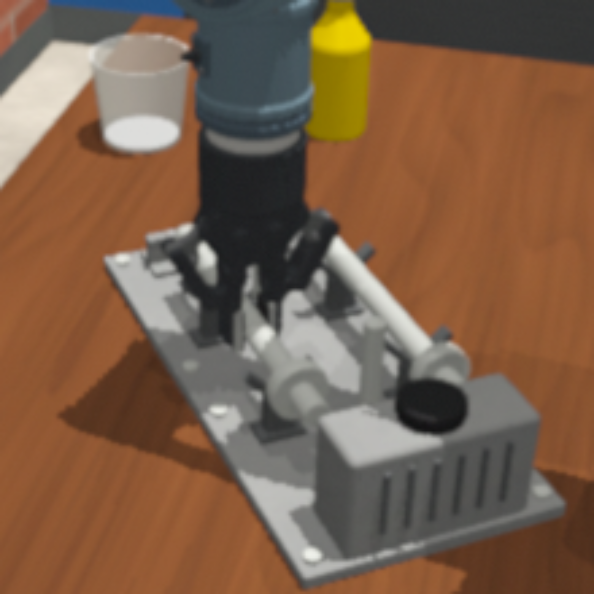

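View pics/w5.png

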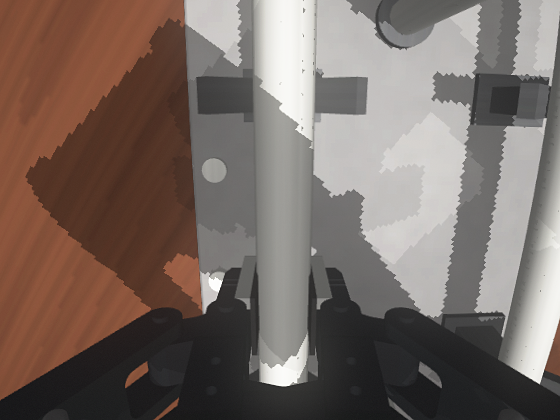

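>>> servo_tool(targets=[[0, 0, 0, 2, -0.3, 0, -1], [0, 0, 0, 4, -0.5, 0, -1], [0, 0, 0, 6, -0.5, 0, -1], [0, 0, 0, 7, -0.5, 0, -1], [0, 0, 0, 8, -0.5, 0, -1], [0, 0, 0, 9, -0.5, 0, -1], [0, 0, 0, 9.5, -0.5, 0, -1], [0, 0, 0, 10, -0.5, 0, -1]])

```text
time_s: 10.85
eef_pos: [0.6348, -0.0211, 0.0421]
eef_rot: [0.32, -0.63, 0.32, 0.631]
wrist_force: [-0.2, 0.5, -2.4]
opening: 0.213
```

Run:
```python
from bench import ctrl
from h import *
o=ctrl.get_obs();show(o)
c=ctrl.camera("wrist");cv2.imwrite("pics/w6.png",c["pixels"])
```

```text
t 10.85 pos [ 0.6348 -0.0211  0.0421] stand [ 0.0082 -0.0535] toolx [-0.001  0.001 -1.   ] tooly ang rel stand x -269.9 q [-0.22   0.529  1.564  0.     1.05   2.29 ] open 0.213 F [-0.19  0.45 -2.36] M [-0.061  0.004 -0.024]
```

View pics/w6.png

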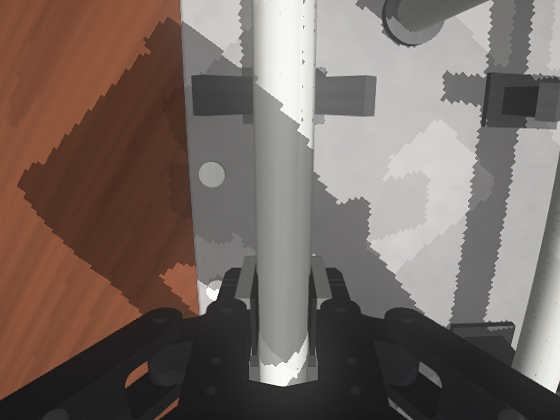

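The force still shows most of the weight hanging, so I'll lower it a little further.

>>> servo_tool(targets=[[0, 0, 0, 0.3, 0, 0, -1], [0, 0, 0, 0.6, 0, 0, -1], [0, 0, 0, 0.9, 0, 0, -1], [0, 0, 0, 1.1, 0, 0, -1], [0, 0, 0, 1.3, 0, 0, -1], [0, 0, 0, 1.4, 0, 0, -1], [0, 0, 0, 1.5, 0, 0, -1], [0, 0, 0, 1.5, 0, 0, -1]])

```text
time_s: 11.9
eef_pos: [0.635, -0.0211, 0.0417]
eef_rot: [0.32, -0.63, 0.32, 0.631]
wrist_force: [-3.1, 0.8, 7.4]
opening: 0.209
```

Run:
```python
from bench import ctrl
from h import *
o=ctrl.get_obs();show(o)
```

```text
t 11.9 pos [ 0.635  -0.0211  0.0417] stand [ 0.0082 -0.0537] toolx [-0.001  0.    -1.   ] tooly ang rel stand x -269.9 q [-0.22   0.53   1.563  0.     1.049  2.29 ] open 0.209 F [-3.09  0.79  7.42] M [ 0.223  0.62  -0.129]
```

Seated: the rests now push up. I'll open slowly.

>>> servo_tool(targets=[[0, 0, 0, 0, 0, 0, -0.55], [0, 0, 0, 0, 0, 0, -0.5], [0, 0, 0, 0, 0, 0, -0.4], [0, 0, 0, 0, 0, 0, -0.3], [0, 0, 0, 0, 0, 0, -0.1], [0, 0, 0, 0, 0, 0, 0.1], [0, 0, 0, 0, 0, 0, 0.3], [0, 0, 0, 0, 0, 0, 0.3]])

```text
time_s: 12.9
eef_pos: [0.635, -0.0211, 0.0417]
eef_rot: [0.32, -0.63, 0.32, 0.631]
wrist_force: [0.2, 0.6, 0.3]
opening: 0.647
```

Run:
```python
from bench import ctrl
from h import *
o=ctrl.get_obs();show(o)
c=ctrl.camera("wrist");cv2.imwrite("pics/w7.png",c["pixels"])
```

```text
t 12.9 pos [ 0.635  -0.0211  0.0417] stand [ 0.0081 -0.0537] toolx [-0.001  0.    -1.   ] tooly ang rel stand x -269.9 q [-0.22   0.53   1.563  0.     1.049  2.29 ] open 0.647 F [0.17 0.58 0.25] M [-0.04   0.    -0.013]
```

View pics/w7.png

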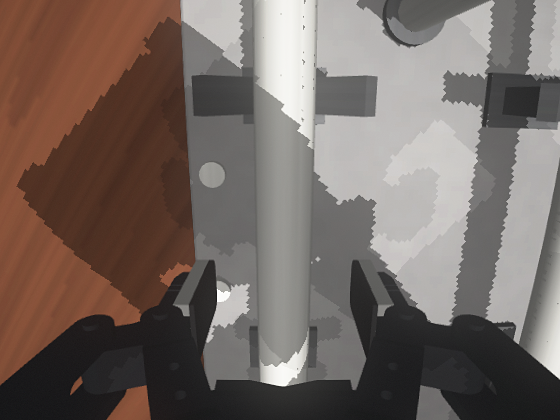

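The bar (columns 252 to 316) lies in the V (192 to 377, centre 284) and both pads are clear. I'll retreat upward, then move sideways for a clear top view.

>>> servo_tool(targets=[[0, 0, 0, -10, 0, 0, 0.3], [0, 0, 0, -30, 0, 0, 0.3], [0, 0, 0, -60, 0, 0, 0.3], [0, 0, 0, -95, 0, 0, 0.3], [0, 0, 0, -130, 0, 0, 0.3], [0, 0, 0, -165, 0, 0, 0.3], [0, 0, 0, -190, 0, 0, 0.3], [0, 0, 0, -200, 0, 0, 0.3]])

```text
time_s: 13.95
eef_pos: [0.6363, -0.0214, 0.2455]
eef_rot: [-0.32, 0.632, -0.32, -0.629]
wrist_force: [0.8, -0.4, -0.1]
opening: 0.651
```

Run:
```python
from bench import ctrl
from h import *
o=ctrl.get_obs();show(o)
q=o["eef_rot"]; C=Ro.from_quat([q[1],q[2],q[3],q[0]])
print((C.inv().apply(np.array([.25,-.48,.25])-o["eef_pos"])*1000).round(1))
print((C.inv().apply(np.array([.25,.45,.25])-o["eef_pos"])*1000).round(1))
```

```text
t 13.95 pos [ 0.6363 -0.0214  0.2455] stand [ 0.0072 -0.0546] toolx [ 0.004 -0.001 -1.   ] tooly ang rel stand x -269.9 q [-0.22   0.302  1.431  0.     1.405  2.29 ] open 0.651 F [ 0.81 -0.44 -0.15] M [ 0.006 -0.011 -0.007]
[  -5.8  582.5 -142.1]
[ -6.4  33.4 608.5]
```

>>> servo_tool(targets=[[0, 0, 0, -2, 30, -7, 0.3], [0, 0, 0, -5, 65, -16, 0.3], [0, 0, 0, -5, 105, -25, 0.3], [0, 0, 0, -5, 145, -35, 0.3], [0, 0, 0, -5, 185, -45, 0.3], [0, 0, 0, -5, 225, -55, 0.3], [0, 0, 0, -5, 265, -65, 0.3], [0, 0, 0, -5, 300, -73, 0.3]])

```text
time_s: 14.95
eef_pos: [0.436, -0.2582, 0.2497]
eef_rot: [-0.321, 0.632, -0.32, -0.629]
wrist_force: [-0.1, -0.1, 0.4]
opening: 0.649
```

>>> servo_tool(targets=[[0, 0, 0, 0, 40, -10, 0.3], [0, 0, 0, 0, 80, -20, 0.3], [0, 0, 0, 0, 120, -30, 0.3], [0, 0, 0, 0, 160, -40, 0.3], [0, 0, 0, 0, 200, -50, 0.3], [0, 0, 0, 0, 240, -60, 0.3], [0, 0, 0, 0, 265, -65, 0.3], [0, 0, 0, 0, 265, -65, 0.3]])

```text
time_s: 15.95
eef_pos: [0.259, -0.4678, 0.2489]
eef_rot: [-0.322, 0.631, -0.32, -0.629]
wrist_force: [0.2, 0.5, -0.7]
opening: 0.653
```

Run:
```python
from bench import ctrl
from h import *
c=ctrl.camera("top"); im=c["pixels"]; cv2.imwrite("pics/t8.png",im)
X,Y=np.meshgrid(np.arange(-.16,.161,.0005),np.arange(-.11,.111,.0005))
w=fwd(np.c_[X.ravel(),Y.ravel()]); uv=proj(c,np.c_[w,np.full(len(w),.06)]).astype(np.float32)
R=cv2.remap(im,uv[:,0].reshape(X.shape),uv[:,1].reshape(X.shape),cv2.INTER_LINEAR)
cv2.imwrite("pics/rect8.png",R)
G=cv2.cvtColor(R,cv2.COLOR_BGR2GRAY).astype(int)
for y0 in(-.055,.055):
    j=int((y0+.11)/.0005); prof=G[j-6:j+7].mean(0)
    print(y0,[(round(-.16+.0005*i,4),int(prof[i])) for i in list(range(46,80,3))+list(range(560,600,3))])
c=ctrl.camera("side");cv2.imwrite("pics/s8.png",cv2.resize(c["pixels"][130:300,200:400],None,fx=3.5,fy=3.5))
show(ctrl.get_obs())
```

```text
-0.055 [(-0.137, 196), (-0.1355, 198), (-0.134, 213), (-0.1325, 232), (-0.131, 237), (-0.1295, 238), (-0.128, 238), (-0.1265, 239), (-0.125, 239), (-0.1235, 239), (-0.122, 240), (-0.1205, 240), (0.12, 248), (0.1215, 247), (0.123, 249), (0.1245, 248), (0.126, 240), (0.1275, 218), (0.129, 203), (0.1305, 206), (0.132, 207), (0.1335, 207), (0.135, 207), (0.1365, 207), (0.138, 206), (0.1395, 202)]
0.055 [(-0.137, 202), (-0.1355, 202), (-0.134, 202), (-0.1325, 202), (-0.131, 202), (-0.1295, 203), (-0.128, 213), (-0.1265, 233), (-0.125, 241), (-0.1235, 242), (-0.122, 243), (-0.1205, 243), (0.12, 252), (0.1215, 252), (0.123, 252), (0.1245, 252), (0.126, 252), (0.1275, 252), (0.129, 252), (0.1305, 252), (0.132, 247), (0.1335, 228), (0.135, 210), (0.1365, 211), (0.138, 212), (0.1395, 210)]
t 16.05 pos [ 0.2604 -0.4665  0.2489] stand [-0.1311  0.5113] toolx [ 0.004  0.    -1.   ] tooly ang rel stand x -270.0 q [-1.286  0.073  1.691  0.004  1.377  1.224] open 0.649 F [-0.2  -0.28 -1.06] M [-0.013  0.02  -0.043]
```

View pics/rect8.png

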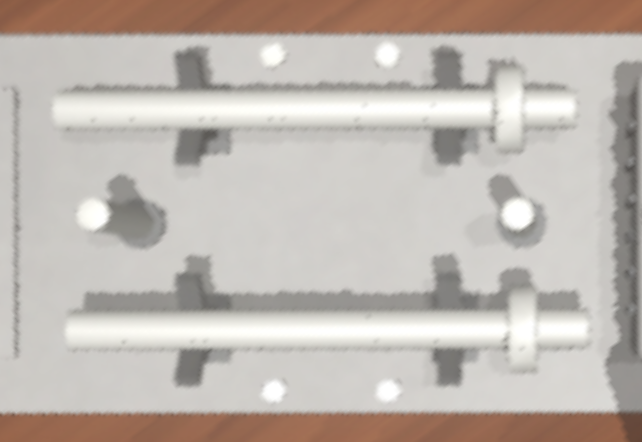

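View pics/s8.png

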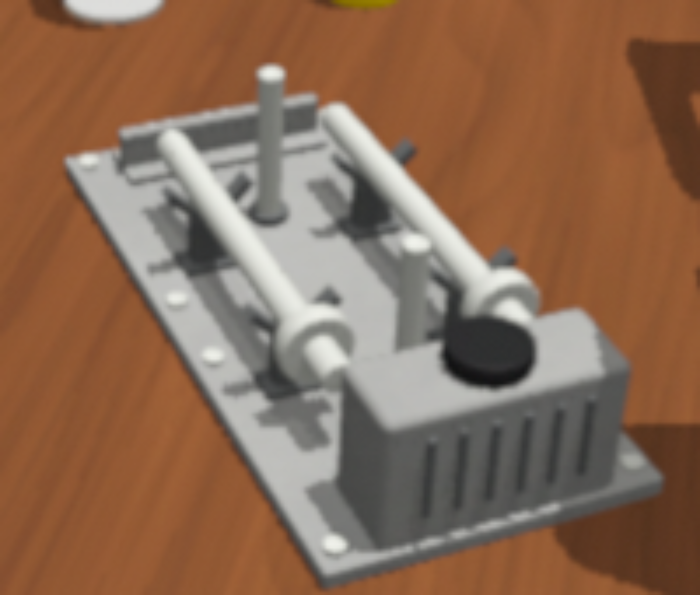

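Both collars are now at the brake end. The turned spindle spans -133.5 to +127.5 mm, so its mid-length is at about -3 mm. The other spindle has not moved (mid-length +3.5 mm). I'll hand in.

Run:
```python
from bench import ctrl
print(ctrl.hand_in())
```

```text
the job is handed in; nothing more can be done
None
```

I lifted the wrongly laid spindle about 15 cm, turned it end for end and laid it back in its own V rests. I then withdrew the arm and handed the job in at about 16 s. No verdict was reported.

**Turned spindle:** the last top and side views show its collar at the brake box's end. It lies about 3 mm from central along the stand, straight in the rests and on their line.

**Other spindle:** it shows no shift, at about +3.5 mm from central, the same as at the start.

**Forces:** the wrist readings showed no unexpected contact. They reached about 9 N as the fingers closed and about 8 N when the spindle seated in the rests. I only read forces at the end of each move, so peaks in between were not seen.

**Disagreements:**
- The wrist view put the bar 3 to 4 mm to one side of where the top view had it. The grip settled about 1 to 2 mm to the same side, and I placed the spindle using that position.
- The turned spindle's mid-length came out about 3 mm short of where I aimed along the stand, within the 15 mm allowed.

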